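Start the rotary carver, dust extraction first

ROBOT

A 6-joint arm with a two-finger parallel gripper is mounted at the origin on the work surface. World frame = base frame: x ahead of the robot, y to its left, z up, the work surface at z = 0. Lengths are in m, angles in rad, forces in N, time in s.
With the tool pointing down it reaches from about 0.4 to 0.825 m from the base axis. Payload 7 kg.
Tool frame: the origin (TCP) lies at the very end of the fingers, on their centre line; the grasp point (between the pads) lies 19 mm behind it; z points along the fingers, y is the line along which they close (so a half turn about z gives the same grasp; the last joint's range is limited). The gripper opens to 85 mm and grips with 20 to 120 N. Pads are 22 mm wide; open, the fingers measure 114 mm over their backs; the gripper's body (76 mm by 85 mm) begins 54 mm behind the grasp point. The pads swing forward as they close: fully open they stand 13 mm farther back than shut.
Start: joints at [1.4, 0.359, 0.012, 0, -1.224, -0.288], TCP at [0.299, 0.605, 0.21] pointing down, gripper open.
Joint ranges: [-3.07, 3.07], [-1.43, 2.12], [-1.02, 1.25], [-3.03, 1.67], [-3.05, -0], [-3.03, 3.03]. Speed limits (rad/s): [2.39, 2.39, 3.01, 3.14, 3.14, 3.14].

INTERFACE

Orientations are given as a unit quaternion [x, y, z, w].
In Python, from bench import bot, eyes gives the robot as it stands.
- The arm moves only by the shell command python3 -m jog 'ROWS' [FORCE]. ROWS is a JSON object of lists of equal length, an entry for each row: "linear": the shift along the tool's x, y, z in m, a list of three; "roll": the turn about the tool's z in degrees; "jaw": the opening in per cent of the stroke, from 0 (shut) to 100 (fully open). In form: {"linear": [[x, y, z], ...], "roll": [roll, ...], "jaw": [jaw, ...]}. A call has 1 to 10 rows; each row is the pose to reach, as a shift and turn from the pose commanded when the call began, along the tool's axes at that moment; what a row does not reach only later rows make up. A row lasts 1/10 s, in which the tool goes at most 50 mm and 8.59 degrees, less where a joint would pass 70% of its speed; a pose out of reach is approached as far as the arm can. A call with a gripper value outside its range is refused whole. The fingers move at their own pace and stop on an object; FORCE is the grip in N (left out, the last holds). Time passes only in rows, so rows that repeat a pose let the fingers close. It gives the time, the measured TCP pose, the force and the opening at its end, in the units of the state.
- bot.state(): the state, without advancing time (a new reading comes with each control period).
- eyes.grab_frame(name): name is "scene" or "side" or "wrist"; returns a dict with "color" (384x512x3 uint8, red, green, blue), "range_z" (384x512 float32, m along the optical axis (not along the pixel's ray), 0 where there is no reading), "intrinsics" (3x3 intrinsics, pixels), "R" (3x3) and "t" (3): a world point X has camera coordinates R X + t; the wrist camera has in their place "tool_from_camera" (4x4, takes a point from camera to tool coordinates, whose origin is the TCP and whose axes are the flange's). Camera axes: x right, y down, z forward; pixel columns grow to the right and rows downward; lengths in m; the calibration is good to about 2 mm. The wrist camera is an equidistant fisheye: a pixel r from the principal point sees the ray r / f radians off the axis. A picture is of the moment at which its call begins: read the wrist's pose just before it.
- bot.sign_off(): hands the job in, once; it reports no verdict.
The state is a dict: "t": time; "q": joint angles; "qvel": joint speeds; "tau": joint torques, N m; "ee_pos": TCP position; "tool_rot": TCP orientation; "contact_force": force on the tool from outside, world axes, zero at the start; "ft_torque": the same for the moment, N m; "finger_gap": finger opening in m.
Only numpy, scipy, OpenCV 4.12 (cv2) and the standard library are available. Lean on these libraries where they do the work, as an engineer would, in place of code of your own. Each camera call takes 0.05 s, during which the arm holds its last target. There are 200 camera calls.

TASK

Start up the rotary carver with its dust extraction running first: with the fingertips, press the large round key of the extractor's handset right down, then press the raised end of the rocker on the carver's power unit down until it has tipped fully over, then press the round start button on that unit right down and let it come up again. Keep off the handset's small square key and the unit's oblong stop key, and press the handset where it lies, without picking it up or pushing it along the bench. Leave the tools and other things on the bench as they are.

Things in the scene. Friction and masses are not known exactly. Their poses are not given: they have to be found in the camera images.
- handset: The extractor's remote handset, lying loose and flat on the bench: a black box 150 (its x) x 64 (its y) x 24 mm high, about 0.35 kg, at any yaw. Origin at the centre of its underside, z up. On its top, in white plastic, are a round key 28 mm across at x = +42 mm and a square key 14 mm wide at x = -45 mm, with a small dark window between.
- handset_round_top (a point): Centre of the top of the handset's large round key (28 mm across), 32 mm above the bench; it moves with the key.
- handset_round (a joint): Press of the round key, m: 0 up, 0.005 fully down. Straight down; springs back; about 1.5 N to start it, 5 N at the bottom.
- handset_square_top (a point): Centre of the top of the handset's square key (14 x 14 mm), 32 mm above the bench. Not to be pressed.
- handset_square (a joint): Press of the square key, m: 0 up, 0.005 fully down; same spring. Not to be pressed.
- unit: The carver's power unit: a white box, fixed to the bench, 150 (its x) x 240 (its y) x 90 mm high, a dial on its front (-x) side. Origin at the centre of its underside, z up. In a row along y on its flat top (z = 90 mm), all in grey plastic: the rocker at y = +70, the round start button at y = 0, the oblong stop key at y = -75 mm (all at x = 0).
- rocker_raised (a point): Point to press on the rocker: on its top face, 20 mm from the pivot, in the middle of its width, on the end that is raised at the start (the unit's +x end). There about 106 mm above the bench at the start, 98 mm when tipped over; moves with the rocker.
- rocker (a joint): Tilt of the rocker, rad: near 0 at the start (its +x end raised), 0.36 when the raised end is fully down. A flat paddle 60 mm long (unit's x) and 36 mm wide (unit's y) that tips about a level axis along the unit's y, 102 mm above the bench under its middle. It stays where it is left; 2 to 5 N on the end tips it; its low end stays over 5 mm clear of the box's top.
- start_top (a point): Centre of the top of the round start button (30 mm across), 100 mm above the bench; moves with it.
- start (a joint): Press of the start button, m: 0 up, 0.005 fully down. Straight down; springs back; about 1.5 N to start it, 5 N at the bottom.
- stop_top (a point): Centre of the top of the oblong stop key (44 mm along the unit's x, 20 mm along its y), 100 mm above the bench. Not to be pressed.
- stop (a joint): Press of the stop key, m: 0 up, 0.005 fully down. Not to be pressed.
- gouge: loose bystander, leave alone: gouge lying along its x, handle 26 x 24 mm, 225 mm long, on the bench in the middle, between unit and handset. Origin on its underside.
- chisel: loose bystander, leave alone: short palm chisel with a dark handle 26 x 24 mm, 135 mm long, lying beside the handset. Origin on its underside.
- handpiece: loose bystander, leave alone: metal handpiece of the carver, 155 mm long, 30 mm high, lying in front of the unit. Origin on its underside.
- heart_mould: loose bystander, leave alone: wooden mould block with a heart, 120 x 146 x 32 mm. Origin at the centre of its underside.
- small_mould: loose bystander, leave alone: small wooden mould, 50 x 50 x 24 mm, beside the handset. Origin at the centre of its underside.
- mallet: loose bystander, leave alone: carver's mallet standing on its head, 84 mm across, 250 mm high. Origin at the centre of its underside.
- brush_pot: loose bystander, leave alone: round wooden pot with brushes, 116 mm across, 170 mm high over all. Origin at the centre of its underside.
- wax_jar: loose bystander, leave alone: amber jar of wax, 64 mm across, 85 mm high. Origin at the centre of its underside.
Not all that is in view belongs to the job. Several things have the shape of the handset; the one meant has the colours described above.

How it is judged:
On the way, in this order (a step that is already met when the one before it is completed fails the run):
1. the handset's round key is pressed right down (4 mm or more) (value of joint handset_round above 0.004 m), for 0.1 s.
2. the rocker is tipped over (0.30 rad or more) (value of joint rocker above 0.3 rad), for 0.1 s.
3. the start button is pressed right down (4 mm or more) (value of joint start above 0.004 m), for 0.1 s.
At the end, for the whole second after the job is handed in: The rocker stands tipped over (at least 0.30 rad of 0.36), all keys and buttons are up again (within 1 mm), and the handset lies flat and at rest within 30 mm of where it lay, as do the bystanders (value of joint rocker above 0.3 rad and value of joint each of handset_round, start, stop, handset_square below 0.001 m and height (world z) of handset below 0.005 m and angle between handset's own z axis and vertical below 0.05 rad and distance of each of handset, gouge, chisel, handpiece, heart_mould, small_mould, mallet, brush_pot, wax_jar from where it was at the start of the episode below 0.03 m and linear speed of handset below 0.02 m/s); the robot touches nothing.
It fails at once if the handset's square key pressed 2.5 mm or more (value of joint handset_square above 0.0025 m).
It fails at once if the oblong stop key pressed 2.5 mm or more (value of joint stop above 0.0025 m).
It fails at once if start button pressed 2.5 mm or more before the rocker is over (0.28 rad) (value of joint start above 0.0025 m and value of joint rocker below 0.28 rad).
It fails at once if the handset lifted 10 mm, tilted 0.2 rad or pushed more than 30 mm (height (world z) of handset above 0.01 m or angle between handset's own z axis and vertical above 0.2 rad or distance of handset from where it was at the start of the episode above 0.03 m).
It fails at once if a bystander moved more than 30 mm or tipped 0.35 rad (distance of any of gouge, chisel, handpiece, heart_mould, small_mould, mallet, brush_pot, wax_jar from where it was at the start of the episode above 0.03 m or angle between any of gouge, chisel, handpiece, heart_mould, small_mould, mallet, brush_pot, wax_jar's own z axis and vertical above 0.35 rad).
It also fails if it takes over 42 s, if anything falls off the work surface, if the arm or the gripper's body presses on something with over 40 N, if the wrist force passes 120 N, or if a joint passes its speed limit or range.

## Working session

There is one attempt and no reset: what is moved stays moved. The work goes in short steps, Python scripts to look and compute and a shell command to move; the robot and the scene stay as the last step left them, time stands still between calls to the robot, and variables do not carry over. Pictures are saved under pics/ and viewed, on a budget of 10 in all, crops included, one or two more only if the job needs it, and the job is handed in when it is done.

```bash
mkdir -p pics; ls; python3 - <<'E'
from bench import bot, eyes
import cv2, numpy as np, pickle
s=bot.state();print(s)
for n in("scene","side"):
    f=eyes.grab_frame(n);pickle.dump(f,open(f'{n}.pkl','wb'))
    cv2.imwrite(f'pics/{n}0.png',cv2.resize(f['color'][:,:,::-1],(800,600),interpolation=cv2.INTER_CUBIC))
    print(f['intrinsics'],f['R'],f['t'])
E
```

```text
pics
{'t': 0.0, 'q': array([ 1.40009297e+00,  3.59418273e-01,  1.11041117e-02, -3.65877381e-04,
       -1.22411141e+00, -2.88096741e-01]), 'qvel': array([-0.00112921,  0.00082028, -0.00044922,  0.00053928, -0.0007427 ,
       -0.00086472]), 'tau': array([ 1.69427545e-03, -5.83320487e+01,  2.93435633e+01,  6.93701416e+00,
       -5.85286558e-03,  1.43144786e-05]), 'ee_pos': array([0.29873619, 0.60473638, 0.20936028]), 'tool_rot': array([ 9.73788489e-01, -2.27453918e-01, -1.23919601e-04,  8.23308390e-04]), 'contact_force': array([ 0.62298984, -0.66085725,  0.88568545]), 'ft_torque': array([0.02009601, 0.01563578, 0.03753943]), 'finger_gap': 0.08532579839185638}
[[363.31788249   0.         256.6361673 ]
 [  0.         363.31788249 195.34977837]
 [  0.           0.           1.        ]] [[-5.85998746e-01  8.10311807e-01  4.96012989e-04]
 [ 5.94882755e-01  4.30620912e-01 -6.78734217e-01]
 [-5.50199944e-01 -3.97442330e-01 -7.34383834e-01]] [ 0.33116246 -0.25653861  1.61959201]
[[493.45283727   0.         255.93204771]
 [  0.         493.45283727 183.89965067]
 [  0.           0.           1.        ]] [[ 0.72177734 -0.69195044 -0.01555813]
 [-0.41111281 -0.41053374 -0.81390928]
 [ 0.55679775  0.59385742 -0.58078364]] [-0.39308922  0.29948793  1.63482569]
```

View pics/scene0.png

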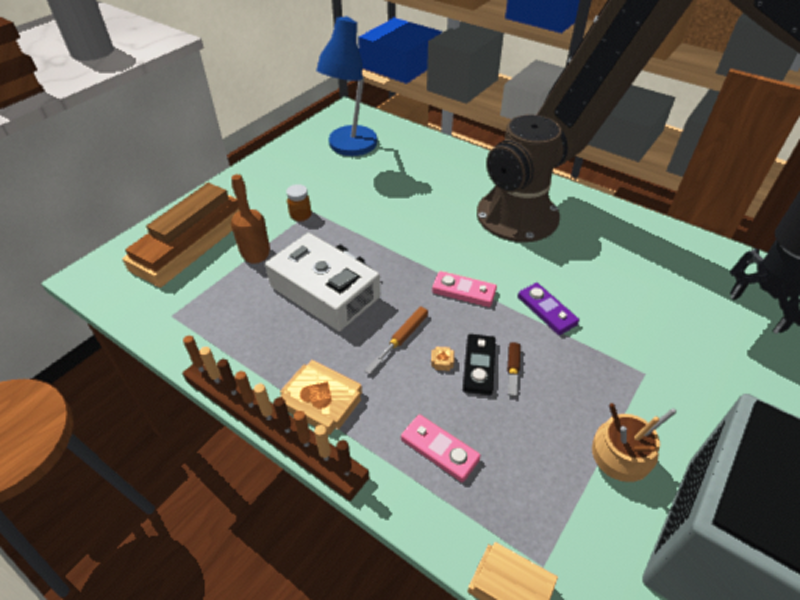

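View pics/side0.png

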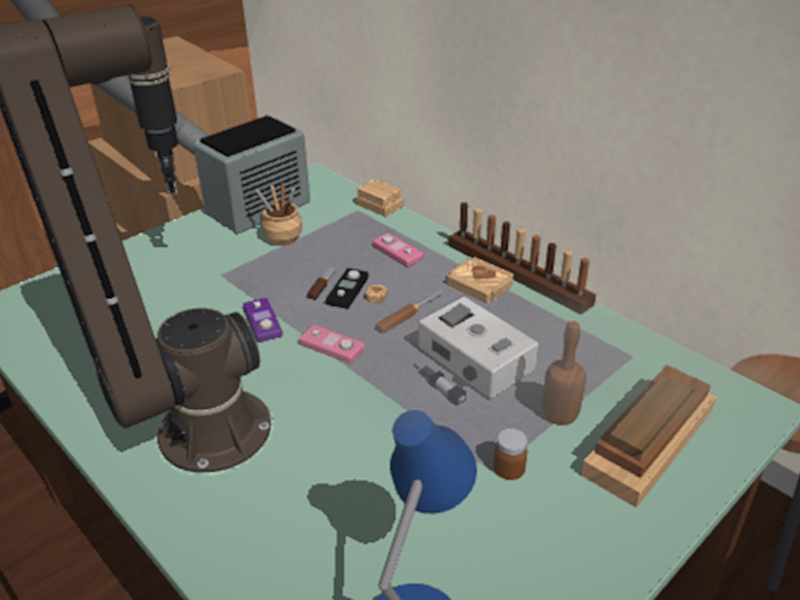

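Scene view (800x600 px): handset-shaped candidates are pink (465,288), purple (548,308), black with white keys (480,363) and pink (441,447). I choose the black one, with its round key at about (478,376) and square key at (481,343). The unit is at (323,280): the start button is at (321,267), the larger dark paddle at (344,279) looks like the rocker, and the smaller key at (300,253) looks like the stop.

```bash
cat > h.py <<'E'
import numpy as np, cv2, pickle
def ray(f,u,v,z):
    K,R,t=f['intrinsics'],f['R'],f['t']
    d=R.T@np.linalg.solve(K,[u,v,1.]); c=-R.T@t
    return c+d*(z-c[2])/d[2]
def cloud(f):
    K,R,t=f['intrinsics'],f['R'],f['t']; Z=f['range_z'].astype(float)
    v,u=np.indices(Z.shape)
    P=np.stack([(u-K[0,2])/K[0,0]*Z,(v-K[1,2])/K[1,1]*Z,Z],-1)
    return (P-t)@R
E
python3 - <<'E'
from h import *
tiles=[]
for n,(hc,uc) in {'scene':((307,232),(207,179)),'side':((222,184),(305,221))}.items():
    f=pickle.load(open(n+'.pkl','rb'));P=cloud(f);img=f['color'].astype(int)
    for (c,nm) in((hc,'h'),(uc,'u')):
        w=40 if nm=='h' else 48
        x0,y0=c[0]-w,c[1]-w
        crop=f['color'][y0:y0+2*w,x0:x0+2*w,::-1]
        tiles.append(cv2.resize(crop,(300,300),interpolation=cv2.INTER_NEAREST))
        Pc=P[y0:y0+2*w,x0:x0+2*w]; ic=img[y0:y0+2*w,x0:x0+2*w]
        mx=ic.max(2);mn=ic.min(2);grey=(mx-mn)<30
        if nm=='h':
            m=((mn>150)&grey).astype(np.uint8); zt=.032
            k,l,st,ce=cv2.connectedComponentsWithStats(m)
            for i in range(1,k):
                if st[i,4]>5: print(n,'white',st[i,4],ce[i]+[x0,y0],ray(f,*(ce[i]+[x0,y0]),zt).round(4),np.median(Pc[l==i],0).round(4))
            m=((mx<50)&(Pc[...,2]>.012)&(Pc[...,2]<.04)).astype(np.uint8)
            k,l,st,ce=cv2.connectedComponentsWithStats(m)
            for i in range(1,k):
                if st[i,4]>40:
                    q=np.argwhere(l==i)[:,::-1]+[x0,y0]; w3=np.array([ray(f,*p,.024)[:2] for p in q],np.float32)
                    print(n,'black',st[i,4],cv2.minAreaRect(w3))
        else:
            m=(Pc[...,2]>.083)&(Pc[...,2]<.115)
            k,l,st,ce=cv2.connectedComponentsWithStats(m.astype(np.uint8))
            i=1+np.argmax(st[1:,4]); q=np.argwhere(l==i)[:,::-1]+[x0,y0]
            w3=np.array([ray(f,*p,.09)[:2] for p in q],np.float32)
            r=cv2.minAreaRect(w3); print(n,'unit top',st[i,4],r)
            d=(m&(mx<150)).astype(np.uint8)
            k,l,st,ce=cv2.connectedComponentsWithStats(d)
            for i in range(1,k):
                if st[i,4]>8: print(n,'grey',st[i,4],ce[i]+[x0,y0],ray(f,*(ce[i]+[x0,y0]),.1).round(4),np.median(Pc[l==i],0).round(4),Pc[l==i][:,2].min().round(3),Pc[l==i][:,2].max().round(3))
cv2.imwrite('pics/crops.png',np.vstack([np.hstack(tiles[:2]),np.hstack(tiles[2:])]))
E
```

```text
scene white 2758 [301.81544598 229.21247281] [0.5381 0.1696 0.032 ] [0.4998 0.1582 0.0007]
scene white 8 [299.125 195.875] [0.4117 0.082  0.032 ] [0.3869 0.0703 0.0012]
scene white 12 [307.5 219. ] [0.4883 0.1626 0.032 ] [0.4892 0.1629 0.0322]
scene white 46 [306.17391304 238.73913043] [0.5637 0.2018 0.032 ] [0.5626 0.2021 0.0319]
scene white 191 [337.28795812 261.42408377] [0.582  0.3262 0.032 ] [0.5602 0.3212 0.0006]
scene white 54 [314.03703704 257.35185185] [0.6118 0.2592 0.032 ] [5.942e-01 2.532e-01 3.000e-04]
scene white 10 [328.3 257.8] [0.5867 0.2968 0.032 ] [5.661e-01 2.910e-01 3.000e-04]
scene white 6 [319.83333333 264.83333333] [0.6253 0.2877 0.032 ] [0.6053 0.2809 0.0009]
scene white 12 [325.         270.33333333] [0.6332 0.3103 0.032 ] [0.6141 0.305  0.0011]
scene white 10 [331.5 270. ] [0.6204 0.3261 0.032 ] [6.008e-01 3.209e-01 5.000e-04]
scene black 422 ((0.5325334072113037, 0.18701544404029846), (0.15628132224082947, 0.060747429728507996), 27.176685333251953)
scene unit top 1855 ((0.5614405274391174, -0.2363535314798355), (0.24210944771766663, 0.15270869433879852), 8
[... 1105 characters left out ...]
588 -0.0101  0.032 ] [ 0.3587 -0.0098  0.033 ]
side black 208 ((0.5165032148361206, 0.1702553778886795), (0.15869155526161194, 0.06412500143051147), 27.978635787963867)
side unit top 1840 ((0.550028920173645, -0.2450409084558487), (0.24437685310840607, 0.15449070930480957), 86.56822204589844)
side grey 197 [291.66497462 201.78680203] [ 0.553  -0.1795  0.1   ] [ 0.5546 -0.1802  0.0984] 0.085 0.112
side grey 50 [304.82 210.48] [ 0.549  -0.2463  0.1   ] [ 0.5489 -0.2441  0.0981] 0.089 0.104
side grey 71 [320.26760563 220.70422535] [ 0.5444 -0.3208  0.1   ] [ 0.5461 -0.3198  0.0976] 0.087 0.106
side grey 42 [350.        245.9047619] [ 0.5151 -0.4696  0.1   ] [ 0.5159 -0.4692  0.0967] 0.084 0.114
```

View pics/crops.png

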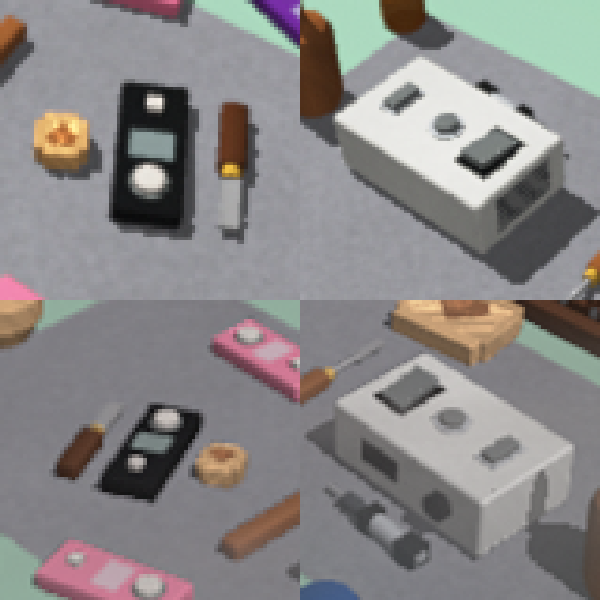

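The crops confirm it. The black handset has white keys, with the big round key at scene px (306,239) and the small square one at (307,219). On the unit, the large paddle at (219,179) is the rocker, the round start button is at (206,170) and the oblong stop key at (191,162). The two views differ by 4–15 mm, so I'll take the mean and refine it with the wrist camera. First I move above the handset with the jaws shut.

```bash
python3 -m jog '{"linear":[[0.03,0.018,-0.02],[0.075,0.045,-0.04],[0.12,0.072,-0.04],[0.165,0.098,-0.04],[0.21,0.125,-0.04],[0.255,0.152,-0.04],[0.3,0.179,-0.04],[0.345,0.206,-0.04],[0.385,0.229,-0.04],[0.416,0.2475,-0.04]],"roll":[0,0,0,0,0,0,0,0,0,0],"jaw":[0,0,0,0,0,0,0,0,0,0]}' && python3 -m jog '{"linear":[[0,0,0],[0,0,0],[0,0,0],[0,0,0]],"roll":[0,0,0,0],"jaw":[0,0,0,0]}'
cat >> h.py <<'E'
from scipy.spatial.transform import Rotation as Ro
def wgrab(name):
    from bench import bot,eyes
    s=bot.state(); f=eyes.grab_frame('wrist'); f['s']=s
    print('t',s['t'],'tcp',s['ee_pos'].round(4),'F',s['contact_force'].round(2),'gap',round(s['finger_gap'],4))
    pickle.dump(f,open(name+'.pkl','wb'))
    cv2.imwrite(f'pics/{name}.png',cv2.resize(f['color'][:,:,::-1],(800,600),interpolation=cv2.INTER_CUBIC))
    return f
def wray(f,u,v,z):
    K=f['intrinsics'];T=f['tool_from_camera'];R=Ro.from_quat(f['s']['tool_rot']).as_matrix();p=f['s']['ee_pos']
    a,b=(u-K[0,2])/K[0,0],(v-K[1,2])/K[1,1]; th=np.hypot(a,b); k=np.sinc(th/np.pi)
    d=np.array([a*k,b*k,np.cos(th)])
    # sin(th)*(a,b)/th = (a,b)*sinc
    d=R@T[:3,:3]@d; c=p+R@T[:3,3]
    return c+d*(z-c[2])/d[2]
def totool(f_or_s,target):
    s=f_or_s.get('s',f_or_s); R=Ro.from_quat(s['tool_rot']).as_matrix()
    return R.T@(np.array(target)-s['ee_pos'])
E
python3 -c "
from h import *
f=wgrab('w1');print(f['tool_from_camera'],f['intrinsics'],f['s']['tool_rot'])"
```

```text
t: 1.1
ee_pos: [0.5616, 0.1991, 0.2502]
tool_rot: [0.974, -0.227, -0.0, 0.0]
contact_force: [1.7, 1.0, -0.4]
finger_gap: -0.0
t: 1.5
ee_pos: [0.5604, 0.2021, 0.2502]
tool_rot: [0.974, -0.227, -0.0, -0.0]
contact_force: [-0.7, 0.6, -0.1]
finger_gap: -0.0002
t 1.5 tcp [0.5604 0.2021 0.2502] F [-0.67  0.57 -0.13] gap -0.0002
[[ 1.45738158e-03 -9.52526220e-01 -3.04453078e-01  7.83777084e-02]
 [ 9.99998938e-01  1.38743706e-03  4.46078094e-04  2.12397288e-04]
 [-2.49159606e-06 -3.04453405e-01  9.52527230e-01 -1.62996312e-01]
 [ 0.00000000e+00  0.00000000e+00  0.00000000e+00  1.00000000e+00]] [[297.31863964   0.         258.75526962]
 [  0.         297.31863964 193.1123332 ]
 [  0.           0.           1.        ]] [ 9.73987340e-01 -2.26602409e-01 -1.00415700e-04 -5.08160207e-06]
```

View pics/w1.png

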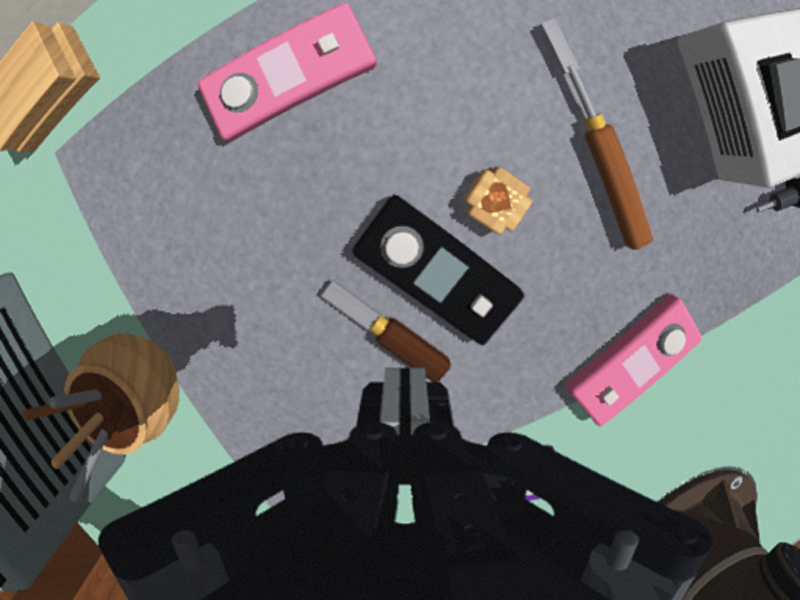

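Wrist view: the black handset's round key is at (402,247) and its square key at (481,306), in 800x600 px. The chisel lies on its near side and the small mould beyond it. The closed fingertips are at (405,375).

```bash
python3 - <<'E'
from h import *
f=pickle.load(open('w1.pkl','rb'));k=512/800
m=(f['color'].min(2)>150).astype(np.uint8)
n,l,st,ce=cv2.connectedComponentsWithStats(m)
for i in range(1,n):
    if 15<st[i,4]<900 and 200<ce[i][0]<330 and 130<ce[i][1]<215: print(st[i,4],ce[i],wray(f,*ce[i],.032).round(4))
r=wray(f,402*k,247*k,.032);s=wray(f,481*k,306*k,.032)
print(r,s,'dist',np.linalg.norm(r-s),'yaw',np.degrees(np.arctan2(*(r-s)[1::-1])))
print('tool',totool(f,r))
for p in((258,243.),):print('tip?',wray(f,*p,.25))
E
```

```text
337 [257.21364985 158.34718101] [0.5648 0.2018 0.032 ]
364 [223.53571429 194.71153846] [0.5401 0.2648 0.032 ]
90 [308.28888889 195.66666667] [0.4882 0.162  0.032 ]
[0.56507492 0.20158424 0.032     ] [0.48824943 0.16261135 0.032     ] dist 0.08614546733281869 yaw 26.898274661392605
tool [ 0.00444834 -0.00160137  0.21823962]
tip? [0.55507618 0.20487056 0.25      ]
```

```bash
python3 -m jog '{"linear":[[0.004,-0.001,0.04],[0.004,-0.001,0.08],[0.004,-0.001,0.12],[0.004,-0.001,0.16],[0.004,-0.001,0.19],[0.004,-0.001,0.205],[0.004,-0.001,0.205],[0.004,-0.001,0.205],[0.004,-0.001,0.205]],"roll":[0,0,0,0,0,0,0,0,0],"jaw":[0,0,0,0,0,0,0,0,0]}'
python3 -c "
from h import *
f=wgrab('w2');print(totool(f,[.5648,.2018,.032]))"
```

```text
t: 2.45
ee_pos: [0.5657, 0.2012, 0.0467]
tool_rot: [0.974, -0.227, 0.001, -0.001]
contact_force: [-0.5, -0.7, 1.0]
finger_gap: 0.0003
t 2.45 tcp [0.5657 0.2012 0.0467] F [-0.45 -0.66  1.02] gap 0.0003
[-1.13121901e-03 -8.89504861e-05  1.47366122e-02]
```

View pics/w2.png

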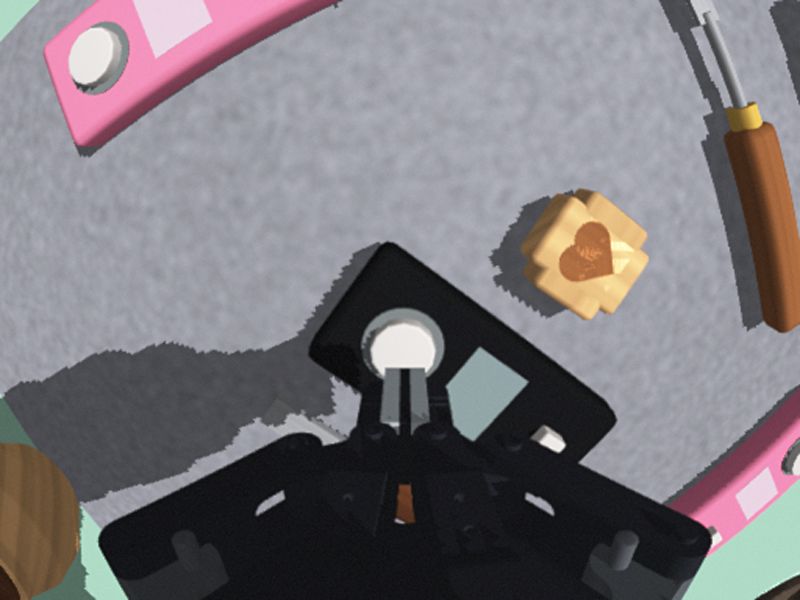

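The shut fingertips at (405,370) stand just over the white round key at (402,347), and the tool offset is about 1 mm. I press now.

```bash
python3 -m jog '{"linear":[[0,0,0.006],[0,0,0.012],[0,0,0.015],[0,0,0.018],[0,0,0.020],[0,0,0.021],[0,0,0.021],[0,0,0.021],[0,0,0.021],[0,0,0.021]],"roll":[0,0,0,0,0,0,0,0,0,0],"jaw":[0,0,0,0,0,0,0,0,0,0]}'
```

```text
t: 3.5
ee_pos: [0.5651, 0.2002, 0.0245]
tool_rot: [0.974, -0.227, 0.0, -0.0]
contact_force: [0.2, 0.6, 0.3]
finger_gap: 0.0001
```

```bash
python3 - <<'E'
from h import *
for i in range(3): f=wgrab('w3')
K=f['intrinsics'];T=np.linalg.inv(f['tool_from_camera'])
for x in(-11,-5,0,5,11):
    c=T@[x/1000,0,0,1]; th=np.arctan2(np.hypot(*c[:2]),c[2]); h=np.hypot(*c[:2])
    print(x,(K[0,2]+K[0,0]*th*c[0]/h)/.64,(K[1,2]+K[1,1]*th*c[1]/h)/.64)
E
```

```text
t 3.5 tcp [0.5651 0.2002 0.0245] F [0.2  0.63 0.32] gap 0.0001
t 3.55 tcp [0.5651 0.2002 0.0244] F [-0.79  0.4  -0.71] gap -0.0003
t 3.6 tcp [0.5651 0.2002 0.0244] F [-0.07  0.2  -0.46] gap -0.0
-11 403.4439530500913 391.02812699659705
-5 403.45451869100094 377.67699734290215
0 403.46391420640896 366.2419583821577
5 403.473867575671 354.5297210947867
11 403.4865734701337 340.11660629997647
```

View pics/w3.png

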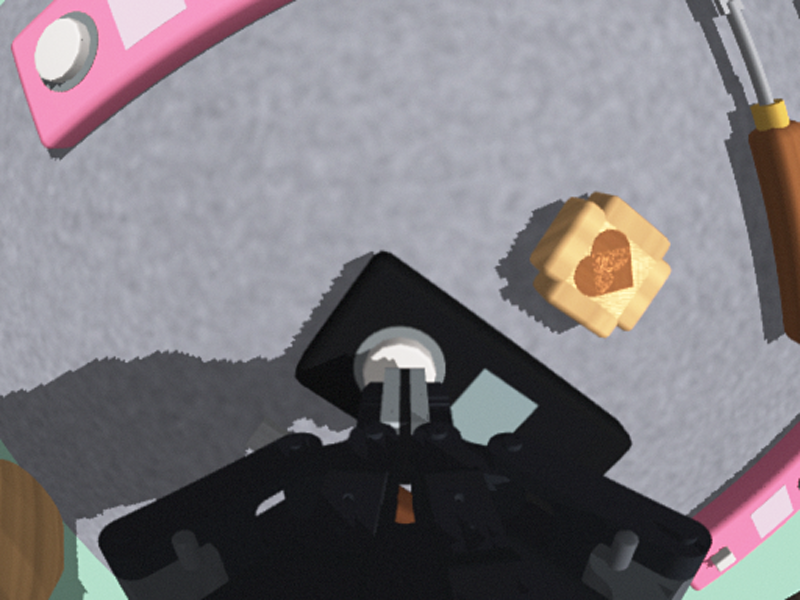

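```bash
python3 - <<'E'
from h import *
def wc(f,u,v):
    K=f['intrinsics'];T=f['tool_from_camera'];R=Ro.from_quat(f['s']['tool_rot']).as_matrix()
    a,b=(u-K[0,2])/K[0,0],(v-K[1,2])/K[1,1]; th=np.hypot(a,b);k=np.sinc(th/np.pi)
    Z=f['range_z'][v,u]; P=np.array([a*k,b*k,np.cos(th)])*Z/np.cos(th)
    t=T[:3,:3]@P+T[:3,3]; return t, f['s']['ee_pos']+R@t
for n,pts in(('w1',[(402,247),(440,272),(400,215),(393,375),(418,375)]),('w2',[(402,340),(395,360),(500,380),(390,290),(393,373),(418,373),(393,380),(393,390),(393,400)]),('w3',[(400,345),(400,358),(435,365),(500,400),(385,300),(393,372),(418,372),(393,380),(393,400),(600,240)])):
    f=pickle.load(open(n+'.pkl','rb'))
    for p in pts:
        t,w=wc(f,int(p[0]*.64),int(p[1]*.64)); print(n,p,'tool',t.round(4),'world',w.round(4))
E
```

```text
w1 (402, 247) tool [ 0.0047 -0.002   0.2174] world [0.5655 0.2018 0.0328]
w1 (440, 272) tool [-0.019   0.0304  0.2265] world [0.5299 0.1832 0.0237]
w1 (400, 215) tool [ 0.0311 -0.0033  0.2267] world [0.5898 0.1914 0.0236]
w1 (393, 375) tool [ 0.0115 -0.0035 -0.0304] world [0.5723 0.2002 0.2807]
w1 (418, 375) tool [ 0.0117  0.0044 -0.0309] world [0.569  0.193  0.2811]
w2 (402, 340) tool [ 0.0052 -0.0008  0.0152] world [0.5708 0.1997 0.0316]
w2 (395, 360) tool [-0.0042 -0.0041  0.0154] world [0.5638 0.2068 0.0313]
w2 (500, 380) tool [-0.0174  0.0435  0.0213] world [0.5309 0.1699 0.0253]
w2 (390, 290) tool [ 0.0244 -0.0061  0.0234] world [0.5903 0.1959 0.0234]
w2 (393, 373) tool [ 0.0113 -0.0036 -0.0278] world [0.5775 0.1994 0.0746]
w2 (418, 373) tool [ 0.0111  0.0045 -0.0274] world [0.5737 0.1922 0.0741]
w2 (393, 380) tool [ 0.0117 -0.0035 -0.034 ] world [0.5777 0.1991 0.0808]
w2 (393, 390) tool [ 0.0113 -0.0033 -0.0395] world [0.5773 0.1992 0.0862]
w2 (393, 400) tool [ 0.011  -0.0032 -0.0456] world [0.5769 0.1992 0.0923]
w3 (400, 345) tool [ 0.0125 -0.0013 -0.0071] world [0.5768 0.1958 0.0315]
w3 (400, 358) tool [ 0.0069 -0.0013 -0.0073] world [0.5719 0.1983 0.0317]
w3 (435, 365) tool [0.0006 0.012  0.0007] world [0.5603 0.1891 0.0237]
w3 (500, 400) tool [-0.0161  0.0395  0.0007] world [0.5331 0.1719 0.0237]
w3 (385, 300) tool [ 0.0269 -0.0071  0.    ] world [0.5924 0.1946 0.0244]
w3 (393, 372) tool [ 0.0111 -0.0036 -0.0274] world [0.5767 0.1985 0.0518]
w3 (418, 372) tool [ 0.0113  0.0045 -0.0276] world [0.5732 0.1912 0.0521]
w3 (393, 380) tool [ 0.0113 -0.0035 -0.0334] world [0.5768 0.1983 0.0578]
w3 (393, 400) tool [ 0.0112 -0.0032 -0.0459] world [0.5765 0.1981 0.0704]
w3 (600, 240) tool [ 0.0513  0.0737 -0.0007] world [0.5784 0.1114 0.0251]
```

Range data show the key still up at z=0.0315. The visible finger front face ends about 26 mm behind the nominal TCP, and I feel no force. So the real fingertip sits higher than reported, and I'll creep down on force feedback.

```bash
python3 -m jog '{"linear":[[0,0,0.001],[0,0,0.002],[0,0,0.003],[0,0,0.004],[0,0,0.004]],"roll":[0,0,0,0,0],"jaw":[0,0,0,0,0]}';python3 -m jog '{"linear":[[0,0,0.001],[0,0,0.002],[0,0,0.003],[0,0,0.004],[0,0,0.004]],"roll":[0,0,0,0,0],"jaw":[0,0,0,0,0]}'; python3 -m jog '{"linear":[[0,0,0.001],[0,0,0.002],[0,0,0.003],[0,0,0.004],[0,0,0.004]],"roll":[0,0,0,0,0],"jaw":[0,0,0,0,0]}'
```

```text
t: 4.15
ee_pos: [0.5649, 0.2001, 0.0201]
tool_rot: [0.974, -0.227, -0.0, 0.0]
contact_force: [-0.2, -0.6, -0.7]
finger_gap: -0.0001
t: 4.65
ee_pos: [0.5649, 0.2001, 0.0161]
tool_rot: [0.974, -0.227, -0.0, 0.0]
contact_force: [0.1, -0.2, 0.7]
finger_gap: -0.0001
t: 5.15
ee_pos: [0.5649, 0.2001, 0.0121]
tool_rot: [0.974, -0.227, -0.0, 0.0]
contact_force: [-0.2, 0.3, 0.3]
finger_gap: 0.0001
```

```bash
python3 -m jog '{"linear":[[0,0,0.001],[0,0,0.002],[0,0,0.003],[0,0,0.004],[0,0,0.004]],"roll":[0,0,0,0,0],"jaw":[0,0,0,0,0]}';python3 -m jog '{"linear":[[0,0,0.001],[0,0,0.002],[0,0,0.003],[0,0,0.003]],"roll":[0,0,0,0],"jaw":[0,0,0,0]}'
python3 -c "
from h import *
f=wgrab('w4')"
```

```text
t: 5.65
ee_pos: [0.5651, 0.2002, 0.0084]
tool_rot: [0.974, -0.227, 0.0, -0.0]
contact_force: [-0.4, -0.5, 2.2]
finger_gap: -0.0003
t: 6.05
ee_pos: [0.5652, 0.2002, 0.0061]
tool_rot: [0.974, -0.227, 0.0, -0.0]
contact_force: [-3.5, -0.5, 8.7]
finger_gap: -0.0001
t 6.05 tcp [0.5652 0.2002 0.0061] F [-3.53 -0.53  8.68] gap -0.0001
```

View pics/w4.png

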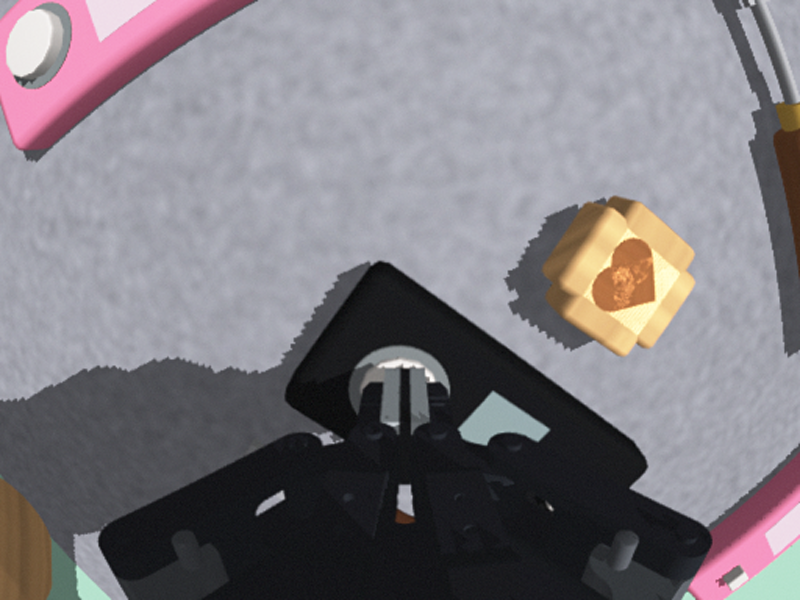

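```bash
python3 - <<'E'
from h import *
f=pickle.load(open('w4.pkl','rb'));K=f['intrinsics'];T=f['tool_from_camera'];R=Ro.from_quat(f['s']['tool_rot']).as_matrix()
v,u=np.indices((384,512));a,b=(u-K[0,2])/K[0,0],(v-K[1,2])/K[1,1];th=np.hypot(a,b);k=np.sinc(th/np.pi)
P=np.stack([a*k,b*k,np.cos(th)],-1)*(f['range_z']/np.cos(th))[...,None]
W=(P@T[:3,:3].T+T[:3,3])@R.T+f['s']['ee_pos']
m=(f['color'].min(2)>150);
z=W[...,2]
for r in range(216,252,3): print(r,[f"{z[r,c]*1000:.0f}{'*' if m[r,c] else ''}" for c in range(222,294,4)])
E
```

```text
216 ['23', '24', '23', '24', '24', '23', '24', '22', '23', '24', '24', '23', '24', '23', '23', '23', '24', '23']
219 ['24', '23', '24', '23', '23', '24', '24', '23', '24', '24', '24', '23', '23', '24', '24', '23', '24', '23']
222 ['24', '24', '23', '24', '23', '24', '24', '24', '25', '24', '24', '24', '23', '24', '23', '24', '23', '23']
225 ['24', '24', '24', '24', '23', '24', '24', '25', '24', '23', '24', '24', '24', '24', '23', '24', '24', '24']
228 ['24', '23', '23', '25', '25', '24', '24', '24', '24', '24', '24', '23', '24', '24', '24', '24', '24', '24']
231 ['23', '23', '24', '24', '24', '24', '25', '25*', '26*', '25*', '26*', '25*', '24', '24', '25', '23', '23', '23']
234 ['24', '24', '24', '23', '23', '26*', '26*', '26*', '25*', '26*', '28*', '26*', '25*', '25', '24', '23', '24', '23']
237 ['24', '23', '26', '25', '25', '26', '34', '33', '32', '34', '33', '33', '33', '25*', '24', '24', '24', '23']
240 ['23', '24', '25', '26', '26', '26', '36', '36', '37', '36', '36', '36', '36', '26*', '23', '24', '24', '23']
243 ['24', '25', '24', '26', '26', '27', '40', '39', '40', '40', '40', '39', '39', '26', '24*', '25', '23', '23']
246 ['23', '24', '25', '27', '35', '35', '43', '43', '42', '43', '43', '43', '43', '34', '35', '35', '26', '24']
249 ['24', '24', '23', '38', '39', '38', '46', '45', '46', '45', '47', '46', '46', '38', '38', '39', '38', '24']
```

The key face now reads 26 mm against 32 mm before, at 8.7 N, so it is right down. The effective fingertip is about 21 mm behind the nominal TCP. I hold briefly, lift, and travel to the unit.

```bash
python3 -m jog '{"linear":[[0,0,0],[0,0,0],[0,0,-0.02],[0,0,-0.06],[0,0,-0.11],[0,0,-0.16],[0,0,-0.21],[0,0,-0.24],[0,0,-0.24]],"roll":[0,0,0,0,0,0,0,0,0],"jaw":[0,0,0,0,0,0,0,0,0]}' && python3 -m jog '{"linear":[[0.015,0.03,0],[0.036,0.07,0],[0.058,0.11,0],[0.079,0.15,0],[0.1,0.19,0],[0.121,0.23,0],[0.142,0.27,0],[0.163,0.31,0],[0.178,0.34,0],[0.186,0.354,0]],"roll":[0,0,0,0,0,0,0,0,0,0],"jaw":[0,0,0,0,0,0,0,0,0,0]}'&& python3 -m jog '{"linear":[[0,0,0],[0,0,0],[0,0,0],[0,0,0]],"roll":[0,0,0,0],"jaw":[0,0,0,0]}'
python3 -c "
from h import *
f=wgrab('w5')"
```

```text
t: 7.0
ee_pos: [0.5672, 0.2012, 0.2506]
tool_rot: [0.974, -0.227, 0.003, -0.003]
contact_force: [0.8, 0.8, -0.2]
finger_gap: -0.0004
t: 8.0
ee_pos: [0.5742, -0.2022, 0.2438]
tool_rot: [0.974, -0.229, -0.001, 0.0]
contact_force: [0.0, -0.2, -0.5]
finger_gap: -0.0004
t: 8.4
ee_pos: [0.5752, -0.1984, 0.2453]
tool_rot: [0.974, -0.227, 0.0, -0.0]
contact_force: [-0.1, -0.7, 0.3]
finger_gap: -0.0
t 8.4 tcp [ 0.5752 -0.1984  0.2453] F [-0.13 -0.71  0.35] gap -0.0
```

View pics/w5.png

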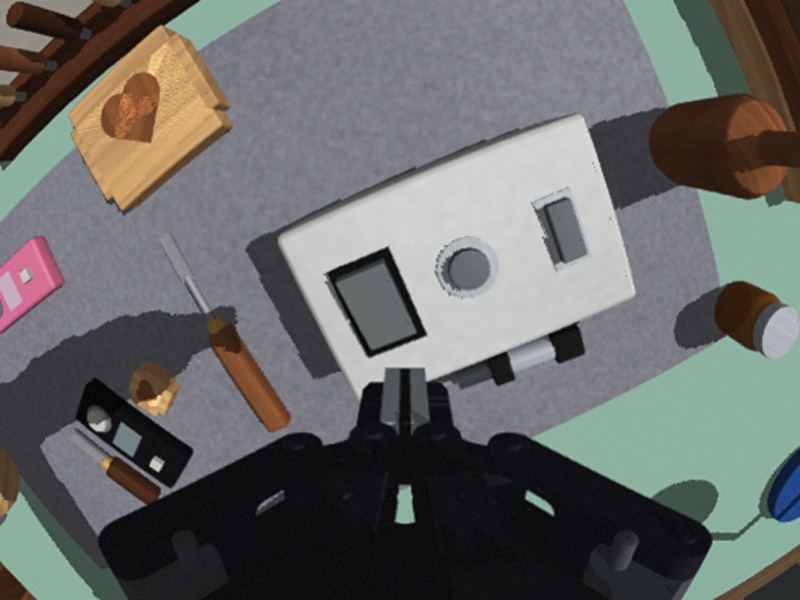

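Wrist view: the rocker is a dark-framed paddle at (378,302), the start button is at (468,269) and the oblong stop key at (563,229). The handset and its neighbours at lower left look undisturbed.

```bash
python3 - <<'E'
from h import *
f=pickle.load(open('w5.pkl','rb'));k=.64
im=f['color'].astype(int)
m=((im.max(2)<150)&(im.min(2)>75)&(im.max(2)-im.min(2)<25)).astype(np.uint8)
m=cv2.morphologyEx(m,cv2.MORPH_OPEN,np.ones((3,3)))
n,l,st,ce=cv2.connectedComponentsWithStats(m)
for i in range(1,n):
    if 80<st[i,4]<6000 and 200<ce[i][0]<390 and 120<ce[i][1]<235: print(st[i],ce[i]/k,wray(f,*ce[i],.1).round(4))
r=wray(f,378*k,302*k,.102);s=wray(f,468*k,269*k,.1);t=wray(f,563*k,229*k,.1)
d=(r-t)[:2]; print(r,s,t,np.linalg.norm(r-s),np.linalg.norm(s-t),'yaw',np.degrees(np.arctan2(-d[0],d[1])))
q=np.array([[283,238],[582,116],[634,293]])
print('top corners',[wray(f,*(p*k),.09).round(4) for p in q])
yv=np.r_[d/np.linalg.norm(d),0];xv=np.array([yv[1],-yv[0],0])
for x in(15,20,25): print(x,totool(f,r+xv*x/1e3))
E
```

```text
[351 128  25  40 583] [567.21162093 229.94478988] [ 0.5542 -0.3149  0.1   ]
[343 134  15  35 172] [547.31104651 237.02761628] [ 0.5556 -0.2994  0.1   ]
[288 159  25  27 525] [469.2827381  269.25892857] [ 0.5584 -0.2402  0.1   ]
[ 216  169   50   54 1582] [376.15459071 305.98826643] [ 0.5628 -0.1708  0.1   ]
[325 215  25  12 119] [527.38970588 344.9842437 ] [ 0.4869 -0.2567  0.1   ]
[ 0.5654045  -0.17365898  0.102     ] [ 0.55891468 -0.23949333  0.1       ] [ 0.55607989 -0.31221212  0.1       ] 0.06618368174122677 0.07277402356192296 yaw -3.8501947635567673
top corners [array([ 0.6346, -0.1321,  0.09  ]), array([ 0.6222, -0.3609,  0.09  ]), array([ 0.4817, -0.3523,  0.09  ])]
15 [-0.00586939 -0.02357969  0.14330884]
20 [-0.00124509 -0.02548123  0.14330953]
25 [ 0.00337921 -0.02738277  0.14331022]
```

```bash
python3 -m jog '{"linear":[[-0.004,-0.0285,0.03],[-0.004,-0.0285,0.07],[-0.004,-0.0285,0.11],[-0.004,-0.0285,0.135],[-0.004,-0.0285,0.145],[-0.004,-0.0285,0.145],[-0.004,-0.0285,0.145]],"roll":[0,0,0,0,0,0,0],"jaw":[0,0,0,0,0,0,0]}'
python3 -c "
from h import *
f=wgrab('w6');print(totool(f,[.5846,-.1713,.085]))"
```

```text
t: 9.15
ee_pos: [0.5851, -0.1722, 0.1017]
tool_rot: [0.974, -0.227, 0.001, -0.0]
contact_force: [0.4, -0.3, 0.4]
finger_gap: 0.0005
t 9.15 tcp [ 0.5851 -0.1722  0.1017] F [ 0.41 -0.3   0.37] gap 0.0005
[-0.00088828 -0.00056895  0.01674683]
```

View pics/w6.png

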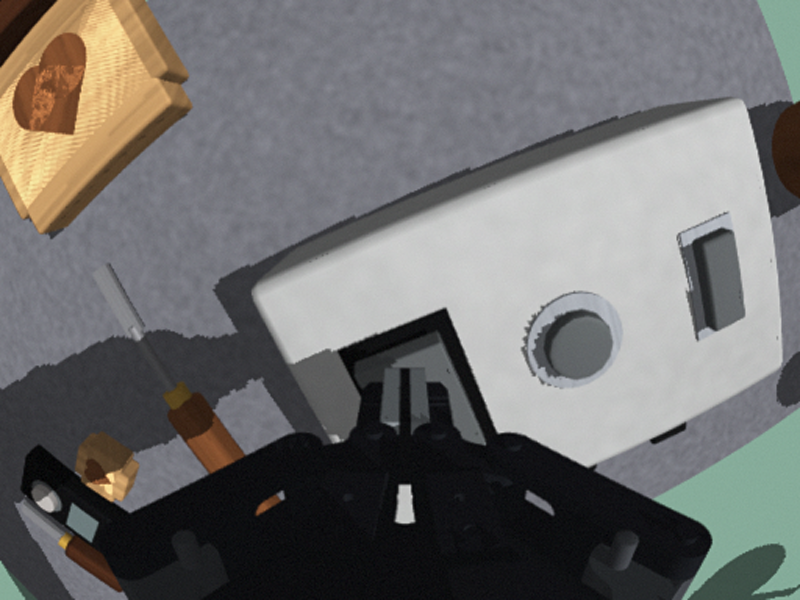

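The fingertips at (405,370) are centred over the raised (far) end of the rocker, whose face runs from about (352,352) to (445,315). I press down stepwise.

```bash
python3 -m jog '{"linear":[[0,0,0.008],[0,0,0.012],[0,0,0.014],[0,0,0.016],[0,0,0.018],[0,0,0.018]],"roll":[0,0,0,0,0,0],"jaw":[0,0,0,0,0,0]}'; python3 -m jog '{"linear":[[0,0,0.001],[0,0,0.002],[0,0,0.003],[0,0,0.003]],"roll":[0,0,0,0],"jaw":[0,0,0,0]}';python3 -m jog '{"linear":[[0,0,0.001],[0,0,0.002],[0,0,0.002]],"roll":[0,0,0],"jaw":[0,0,0]}'
```

```text
t: 9.8
ee_pos: [0.5842, -0.1723, 0.0821]
tool_rot: [0.974, -0.227, 0.0, 0.0]
contact_force: [-0.7, -0.4, -0.2]
finger_gap: -0.0003
t: 10.2
ee_pos: [0.5841, -0.1723, 0.0793]
tool_rot: [0.974, -0.227, 0.0, 0.0]
contact_force: [0.0, 0.1, 1.3]
finger_gap: -0.0001
t: 10.5
ee_pos: [0.5841, -0.1724, 0.0781]
tool_rot: [0.974, -0.227, 0.0, 0.0]
contact_force: [-2.9, 0.4, 9.8]
finger_gap: -0.0002
```

```bash
cat >> h.py <<'E'
def wcloud(f):
    K=f['intrinsics'];T=f['tool_from_camera'];R=Ro.from_quat(f['s']['tool_rot']).as_matrix()
    v,u=np.indices((384,512));a,b=(u-K[0,2])/K[0,0],(v-K[1,2])/K[1,1];th=np.hypot(a,b);k=np.sinc(th/np.pi)
    P=np.stack([a*k,b*k,np.cos(th)],-1)*(f['range_z']/np.cos(th))[...,None]
    return (P@T[:3,:3].T+T[:3,3])@R.T+f['s']['ee_pos']
def unit(f,m,y0,y1):
    "mean z by unit x over a strip of unit y"
    W=wcloud(f);a=np.radians(-3.4);c=[.5585,-.240]
    d=W[...,:2]-c; x=d@[np.cos(a),np.sin(a)];y=d@[-np.sin(a),np.cos(a)];z=W[...,2]
    for lo in np.arange(-.035,.035,.01):
        s=(x>lo)&(x<lo+.01)&(y>y0)&(y<y1)&(z>.08)&(z<.125)
        print(f'{m} x={lo*1e3+5:.0f} n={s.sum()}',(np.percentile(z[s],[10,50,90])*1e3).round(1) if s.any() else '')
E
python3 - <<'E'
from h import *
for n in('w5','w6'): 
    f=pickle.load(open(n+'.pkl','rb'));unit(f,n,.056,.084)
f=wgrab('w7');unit(f,'w7 left',.056,.064);unit(f,'w7 right',.076,.084)
E
```

```text
w5 x=-30 n=146 [91.  96.2 97.5]
w5 x=-20 n=197 [97.1 98.2 99.2]
w5 x=-10 n=203 [ 98.9 100.  101.2]
w5 x=0 n=216 [100.5 101.7 102.7]
w5 x=10 n=218 [102.4 103.4 104.5]
w5 x=20 n=229 [104.2 105.2 106.4]
w5 x=30 n=303 [ 90.8  97.6 106.6]
w5 x=40 n=224 [88.4 89.4 90.3]
w6 x=-30 n=2 [96.2 96.5 96.7]
w6 x=-20 n=54 [97.4 98.2 98.9]
w6 x=-10 n=76 [ 98.8  99.6 100.5]
w6 x=0 n=48 [100.8 101.5 102.4]
w6 x=10 n=54 [102.7 103.7 104.4]
w6 x=20 n=216 [104.2 105.2 106.2]
w6 x=30 n=1099 [ 90.7  98.4 106.3]
w6 x=40 n=667 [88.7 89.5 90.3]
t 10.5 tcp [ 0.5841 -0.1724  0.0781] F [-2.94  0.43  9.81] gap -0.0002
w7 left x=-30 n=0 
w7 left x=-20 n=0 
w7 left x=-10 n=0 
w7 left x=0 n=23 [ 99.6 100.4 101.6]
w7 left x=10 n=6 [ 98.9 100.5 100.7]
w7 left x=20 n=157 [ 96.5 109.5 120.7]
w7 left x=30 n=619 [ 91.1 105.6 122.1]
w7 left x=40 n=258 [88.8 89.5 90.3]
w7 right x=-30 n=0 
w7 right x=-20 n=20 [103.4 104.4 105.3]
w7 right x=-10 n=11 [103.4 104.1 104.8]
w7 right x=0 n=0 
w7 right x=10 n=0 
w7 right x=20 n=1 [96.6 96.6 96.6]
w7 right x=30 n=317 [ 90.8  92.  120.6]
w7 right x=40 n=250 [88.5 89.4 90.3]
```

With the tips on it, the -x end reads 104 mm and the +x end about 97 mm, so the rocker has tipped. I lift and verify.

```bash
python3 -m jog '{"linear":[[0,0,0],[0,0,-0.01],[0,0,-0.04],[0,0,-0.08],[0,0,-0.12],[0,0,-0.14],[0,0,-0.14],[0,0,-0.14]],"roll":[0,0,0,0,0,0,0,0],"jaw":[0,0,0,0,0,0,0,0]}'
python3 - <<'E'
from h import *
f=wgrab('w8');unit(f,'w8',.058,.082)
im=f['color'].astype(int)
m=((im.max(2)<150)&(im.min(2)>75)&(im.max(2)-im.min(2)<25)).astype(np.uint8)
m=cv2.morphologyEx(m,cv2.MORPH_OPEN,np.ones((3,3)))
n,l,st,ce=cv2.connectedComponentsWithStats(m);W=wcloud(f)
for i in range(1,n):
    p=wray(f,*ce[i],.1)
    if 80<st[i,4]<6000 and np.hypot(*(p-[.5585,-.24,.1])[:2])<.1: print(st[i,4],ce[i]/.64,p.round(4),np.median(W[l==i],0).round(4),totool(f,p))
E
```

```text
t: 11.35
ee_pos: [0.584, -0.1721, 0.2176]
tool_rot: [0.974, -0.227, 0.0, -0.0]
contact_force: [-0.2, -0.5, -0.5]
finger_gap: 0.0002
t 11.35 tcp [ 0.584  -0.1721  0.2176] F [-0.25 -0.55 -0.48] gap 0.0002
w8 x=-30 n=114 [105.2 106.2 107.1]
w8 x=-20 n=235 [103.7 104.8 105.9]
w8 x=-10 n=235 [101.9 103.1 104.3]
w8 x=0 n=242 [100.  101.2 102.4]
w8 x=10 n=244 [ 98.4  99.4 100.5]
w8 x=20 n=244 [96.5 97.6 98.8]
w8 x=30 n=276 [90.7 91.8 96.9]
w8 x=40 n=232 [88.7 89.5 90.4]
616 [618.97067776 232.09719968] [ 0.5546 -0.3146  0.1   ] [ 0.5544 -0.315   0.0993] [0.03680287 0.14085353 0.11751429]
112 [600.61383929 246.77734375] [ 0.551  -0.2987  0.1   ] [ 0.5474 -0.3019  0.0908] [0.02650402 0.12821447 0.11751939]
584 [517.8322988 274.0234375] [ 0.5585 -0.2402  0.1   ] [ 0.5582 -0.2403  0.0993] [0.00729683 0.07244552 0.11755479]
2344 [417.32615188 325.05599403] [ 0.5559 -0.1679  0.1   ] [ 0.5661 -0.1731  0.102 ] [-0.02708613  0.00876673  0.11758907]
```

The rocker slope went from +0.175 to -0.172, about 0.35 rad in total, so it is fully over. Next is the start button at (0.5585,-0.2402). Its range height of 0.099 matches the 100 mm given.

```bash
python3 -m jog '{"linear":[[0.003,0.03,0],[0.007,0.06,0],[0.007,0.0725,0.03],[0.007,0.0725,0.07],[0.007,0.0725,0.1],[0.007,0.0725,0.12],[0.007,0.0725,0.125],[0.007,0.0725,0.125],[0.007,0.0725,0.125]],"roll":[0,0,0,0,0,0,0,0,0],"jaw":[0,0,0,0,0,0,0,0,0]}'; python3 -c "
from bench import bot
from h import *
s=bot.state();print(s['ee_pos'],totool(s,[.5585,-.2402,.079]))"
```

```text
t: 12.3
ee_pos: [0.5588, -0.2405, 0.093]
tool_rot: [0.974, -0.227, 0.0, 0.0]
contact_force: [0.1, 0.2, 0.7]
finger_gap: -0.0001
[ 0.55880694 -0.24050903  0.09302976] [-0.00042342 -0.00014171  0.01402942]
```

```bash
python3 -m jog '{"linear":[[0,0,0.006],[0,0,0.01],[0,0,0.013],[0,0,0.015],[0,0,0.016],[0,0,0.016]],"roll":[0,0,0,0,0,0],"jaw":[0,0,0,0,0,0]}'; python3 -m jog '{"linear":[[0,0,0.001],[0,0,0.002],[0,0,0.003],[0,0,0.003]],"roll":[0,0,0,0],"jaw":[0,0,0,0]}'
```

```text
t: 12.9
ee_pos: [0.5583, -0.2404, 0.0765]
tool_rot: [0.974, -0.227, 0.0, 0.0]
contact_force: [-1.4, 1.3, 2.9]
finger_gap: 0.0001
t: 13.3
ee_pos: [0.5583, -0.2404, 0.074]
tool_rot: [0.974, -0.227, 0.0, 0.0]
contact_force: [-3.9, 3.1, 8.5]
finger_gap: -0.0004
```

```bash
python3 -m jog '{"linear":[[0,0,0.0005],[0,0,0.001],[0,0,0.001],[0,0,0.001]],"roll":[0,0,0,0],"jaw":[0,0,0,0]}'
python3 - <<'E'
from h import *
f=wgrab('w9');W=wcloud(f);d=np.hypot(W[...,0]-.5585,W[...,1]+.2402);s=(d<.013)&(W[...,2]<.104)
print('button z',np.percentile(W[s][:,2],[10,50,90]),s.sum())
E
python3 -m jog '{"linear":[[0,0,-0.01],[0,0,-0.04],[0,0,-0.08],[0,0,-0.12],[0,0,-0.16],[0,0,-0.17],[0,0,-0.17],[0,0,-0.17]],"roll":[0,0,0,0,0,0,0,0],"jaw":[0,0,0,0,0,0,0,0]}'
python3 - <<'E'
from h import *
f=wgrab('w10');W=wcloud(f);unit(f,'w10',.058,.082)
from bench import eyes
for n,c in(('start',(.5585,-.2402)),('stop',(.5542,-.315))):
    d=np.hypot(W[...,0]-c[0],W[...,1]-c[1]);print(n,np.median(W[d<.006][:,2]))
g=eyes.grab_frame('scene');o=pickle.load(open('scene.pkl','rb'));P=cloud(g)
for u,v in((306,239),(307,219)):print(np.median(P[v-1:v+2,u-1:u+2].reshape(-1,3),0))
dif=np.abs(g['color'].astype(int)-o['color']).max(2)
cv2.imwrite('pics/final.png',np.hstack([g['color'][90:330,100:500,::-1],cv2.merge([np.clip(dif*3,0,255).astype(np.uint8)]*3)[90:330,100:500]]))
E
```

```text
t: 13.7
ee_pos: [0.5583, -0.2404, 0.0739]
tool_rot: [0.974, -0.227, 0.0, 0.0]
contact_force: [-6.0, 4.6, 15.9]
finger_gap: -0.0
t 13.7 tcp [ 0.5583 -0.2404  0.0739] F [-5.95  4.58 15.91] gap -0.0
button z [0.09325503 0.09445268 0.10242253] 452
t: 14.55
ee_pos: [0.5578, -0.2402, 0.2412]
tool_rot: [0.974, -0.228, -0.001, -0.0]
contact_force: [0.2, -0.2, -1.2]
finger_gap: 0.0003
t 14.55 tcp [ 0.5578 -0.2402  0.2412] F [ 0.19 -0.21 -1.16] gap 0.0003
w10 x=-30 n=103 [105.3 106.2 107.1]
w10 x=-20 n=184 [103.7 104.7 105.9]
w10 x=-10 n=194 [101.8 102.9 104. ]
w10 x=0 n=192 [100.1 101.2 102.1]
w10 x=10 n=196 [ 98.1  99.4 100.6]
w10 x=20 n=191 [96.4 97.5 98.9]
w10 x=30 n=198 [90.6 91.8 96.6]
w10 x=40 n=190 [88.5 89.4 90.3]
start 0.29944948153661116
stop 0.09945067786022693
[0.56521629 0.2020188  0.03198228]
[0.48701048 0.16082883 0.0317024 ]
```

View pics/final.png

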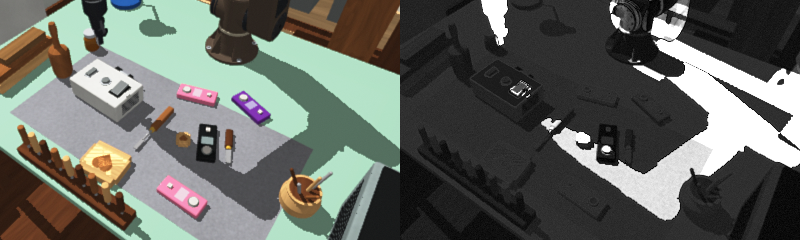

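The final scene image and difference picture show only the rocker and the moving shadows changed. The handset and the bystanders are in place, and both handset keys are up at 32 mm. I hand in.

```bash
python3 -c "
from bench import bot
print(bot.sign_off())"
```

```text
the job is handed in; nothing more can be done
None
```

I pressed the handset's round key, tipped the rocker and pressed the start button, in that order, and handed the job in at about 15 s. `sign_off` gave no verdict.

| Step | Measured at the press | Last check |
|---|---|---|
| Handset round key | face from 32 to 26 mm at 8.7 N | back up at 32 mm; handset has not moved measurably |
| Rocker | slope from +0.175 to -0.172, about 0.35 rad in all | still tipped over after the start press |
| Start button | face from 99 to 94 mm, up to 16 N | not seen released, because the gripper hid it; it was lifted well clear |

- **Keys to avoid:** the stop key reads 99 mm and the square key 32 mm, both at their unpressed heights.
- **Bystanders:** the before/after scene difference shows only the rocker and shadows changed.
- **Disagreements:**
  - The side camera placed the handset key about 7 mm and the unit about 12–16 mm off the scene camera; I used the wrist camera to settle the positions.
  - The shut fingertips made contact about 21 mm behind the nominal TCP. My first press on the handset key therefore stopped short and felt no force, so I finished it by creeping down on force and range.

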